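# Close up the dust extractor and set its bleed screw

### The arm

A 7-joint arm with a two-finger parallel gripper is mounted at the origin on the work surface. World frame = base frame: x ahead of the robot, y to its left, z up, the work surface at z = 0. Lengths are in m, angles in rad, forces in N, time in s.
With the tool pointing down it reaches from about 0.425 to 0.925 m from the base axis. Payload 6.8 kg.
Tool frame: the origin (TCP) lies at the very end of the fingers, on their centre line; the grasp point (between the pads) lies 19 mm behind it; z points along the fingers, y is the line along which they close (so a half turn about z gives the same grasp; the last joint's range is limited). The gripper opens to 85 mm and grips with 20 to 120 N. Pads are 22 mm wide; open, the fingers measure 114 mm over their backs; the gripper's body (76 mm by 85 mm) begins 54 mm behind the grasp point. The pads swing forward as they close: fully open they stand 13 mm farther back than shut.
Start: joints at [1.023, 0.477, 0.022, 1.555, -0.011, 1.109, -0.083], TCP at [0.287, -0.611, 0.231] pointing down, gripper open.
Joint ranges: [-2.96, 2.96], [-0.34, 2.1], [-1.41, 1.46], [0.24, 2.44], [-1.37, 4.51], [0.17, 1.92], [-2.96, 2.96]. Speed limits (rad/s): [2.39, 2.39, 3.14, 3.14, 3.14, 3.14, 3.14].

### API

Orientations are given as a rotation vector (axis times angle).
In Python, from bench import get_obs, grab_frame, hand_in gives the robot as it stands.
- The arm moves only by the tool drive_tool, never from a script. Its argument "rows" is a list of rows, each an object with "offset": the shift along the tool's x, y, z as a fraction of full scale, a list of three; "rotation": the turn, a rotation vector about the tool's x, y, z as a fraction of full scale, a list of three; "claw": the opening, from 0 (shut) to 1 (fully open). In form: [{"offset": [tx, ty, tz], "rotation": [wx, wy, wz], "claw": claw}, ...]. A call has 1 to 20 rows; each row is the pose to reach, as a shift and turn from the pose commanded when the call began, along the tool's axes at that moment; what a row does not reach only later rows make up. Full scale, the value 1, is 0.15 m for a shift and 2 rad for a turn. A row lasts 1/12 s, in which the tool goes at most 41.7 mm and 7.16 degrees, less where a joint would pass 70% of its speed; a pose out of reach is approached as far as the arm can. A call with a number of a shift or a turn outside -1 to 1 is refused whole. A call with a gripper value outside its range is refused whole. The fingers move at their own pace and stop on an object; "force" is the grip in N (left out, the last holds). Time passes only in rows, so rows that repeat a pose let the fingers close. It gives the time, the measured TCP pose, the force, the opening and the grip force at its end, in the units of the state.
- get_obs(): the state, without advancing time (a new reading comes with each control period).
- grab_frame(name): name is "scene" or "top" or "wrist"; returns a dict with "frame" (480x640x3 uint8, red, green, blue), "z_map" (480x640 float32, m along the optical axis (not along the pixel's ray), 0 where there is no reading), "vfov" (degrees; the focal length in pixels is half the picture's height over the tangent of half this angle, whatever the lens; pixels are square), "cx", "cy" (the principal point, pixels), "R" (3x3) and "t" (3): a world point X has camera coordinates R X + t. Camera axes: x right, y down, z forward; pixel columns grow to the right and rows downward; lengths in m; the calibration is good to about 2 mm. A picture is of the moment at which its call begins.
- hand_in(): hands the job in; it is judged then, once.
The state is a dict: "clock": time; "joints": joint angles; "qvel": joint speeds; "tau": joint torques, N m; "tcp_pos": TCP position; "orientation": TCP orientation; "contact_force": force on the tool from outside, world axes, zero at the start; "moment": the same for the moment, N m; "grip_width": finger opening in m; "gripper_force": force on a finger pad.
Only numpy, scipy, OpenCV 4.12 (cv2) and the standard library are available. Lean on these libraries where they do the work, as an engineer would, in place of code of your own. Each camera call takes 0.05 s, during which the arm holds its last target. There are 200 camera calls.

### The job

The bench dust extractor has its fresh filter in: push the filter drawer fully home until it clicks into its catch, then set the air bleed on its lid: screw the brass thumbscrew in (clockwise) until it seats and back it off a quarter turn. Finish still gripping the thumbscrew firmly at that setting, so that it cannot creep while I nip up its lock nut, and leave the other loose things where they lie.

Things in the scene. Friction and masses are not known exactly. Their poses are not given: they have to be found in the camera images.
- extractor: the bench dust extractor, bolted down: pale grey box, 260 (x) by 200 mm (y), flat lid 165 mm above the bench; origin: centre of its underside, on the bench; its -x face is the front with the drawer, +z up. On the lid, besides the bleed screw: a gauge (54 mm wide, 30 tall, at x -88, y -52 mm) and a silencer (18 mm wide, 30 tall, at x +105, y -75 mm)
- filter_drawer (a joint): how far the filter drawer stands out of the front, m: 0 fully home, 0.12 fully out; it slides along the extractor's x, about 1 N of friction. In the last 10 mm it is pushed over a sprung catch (peak about 7 N); past 4 mm it clicks and is drawn home against a hard stop
- drawer_handle (a point): middle of the drawer's steel bar handle (11 mm bar, 90 mm long, level along the extractor's y), 35 mm in front of the blue drawer front (150 mm wide, 75 to 150 mm above the bench). It moves with the drawer; with the drawer home it is at x -175, y 0, z 122 mm in the extractor's frame
- bleed_screw (a joint): turn of the bleed thumbscrew, rad: 0 is screwed fully in, seated on a hard stop; it grows as the screw is backed off, anticlockwise seen from above (vertical axis). Drag about 0.05 N m; it does not rise noticeably as it turns and stays where it is left
- screw_head (a point): the thumbscrew's brass spade head: flat upright tab 36 mm (x) by 9 mm thick (y) by 26 mm tall (z), pinch it across the 9 mm; it turns about its own z, at x +35, y -35 mm in the extractor's frame; origin: centre of its underside, 199 mm above the bench. Seated, its axes agree with the extractor's. Below: 12 mm of 8 mm stem, then the lock nut (21 mm wide)
- shut_mark (a point): the red mark on the index plate round the screw, 22 mm from its axis towards the extractor's front (-x), 167 mm above the bench. The white -x end of the screw's head points to it when seated, and to the green mark (22 mm from the axis towards the extractor's -y) when backed off a quarter turn
- spanner: the steel open-ended spanner, 150 mm long, lying on the extractor's lid; origin at mid-length, underside; loose, to be left alone
- old_filter: the used grey filter cartridge, a 165 x 124 x 46 mm box lying on the bench beside the extractor, on its +y side; origin at the centre of its underside; loose, to be left alone
- lube_bottle: a blue drip bottle of 42 mm diameter, 122 mm tall, standing on the extractor's -y side (origin: underside); loose, to be left alone
- nipple_jar: a clear jar with a blue cap, 60 mm diameter, 75 mm tall, standing on the bench (origin: underside); loose, to be left alone
- sprocket: a steel sprocket, flat ring of about 100 mm diameter, 6 mm thick, lying on the bench (origin: centre of its underside); loose, to be left alone
- screwdriver: a blue-handled screwdriver 200 mm long, lying on the bench (origin: mid-length, underside); loose, to be left alone
- front_hub: an aluminium wheel hub, 58 mm flanges, 108 mm tall, standing on its end on the bench (origin: underside); loose, to be left alone

How it is judged:
By the outcome, as a careful person would: the job done as asked, in the order asked, and still so for the second after the job is handed in, while the arm keeps its last pose, push and grip.
It also fails if it takes over 70 s, if anything falls off the work surface, if the arm or the gripper's body presses on something with over 40 N, if the wrist force passes 120 N, or if a joint passes its speed limit or range.

## Working session

There is one attempt and no reset: what is moved stays moved. The work goes in short steps, Python scripts to look and compute and a tool call to move; the robot and the scene stay as the last step left them, time stands still between calls to the robot, and variables do not carry over. Pictures are saved under pics/ and viewed, at most 10 in all, crops included, and the job is handed in when it is done.

Besides the shell and the picture viewer there is one more tool, called as name([rows], argument=value, ...), one row to a line, values as JSON. drive_tool: Moves the arm, as the interface text tells. Its arguments: {"type":"object","properties":{"rows":{"type":"array","items":{"type":"object","properties":{"offset":{"type":"array","items":{"type":"number"}},"rotation":{"type":"array","items":{"type":"number"}},"claw":{"type":"number"}}}},"force":{"type":"number"}},"required":["rows"]}

```bash
mkdir -p pics; ls
cat > h.py <<'E'
import numpy as np, cv2
from bench import get_obs, grab_frame
def cam(name,png=None):
    d=grab_frame(name)
    if png: cv2.imwrite('pics/'+png,d['frame'][:,:,::-1])
    d['f']=240/np.tan(np.radians(d['vfov'])/2); d['R']=np.array(d['R']); d['t']=np.array(d['t'])
    return d
def cloud(d):
    v,u=np.mgrid[0:480,0:640]; z=d['z_map']
    c=np.stack([(u-d['cx'])/d['f']*z,(v-d['cy'])/d['f']*z,z],-1)
    return (c-d['t'])@d['R']
def proj(d,X):
    c=np.atleast_2d(X)@d['R'].T+d['t']
    return c[:,:2]/c[:,2:]*d['f']+[d['cx'],d['cy']]
def ray(d,u,v,h):
    r=np.array([(u-d['cx'])/d['f'],(v-d['cy'])/d['f'],1])@d['R']; o=-d['t']@d['R']
    return o+r*(h-o[2])/r[2]
E
python3 - <<'E'
from h import *
for n in ['top','scene']:
    d=cam(n,n+'1.png'); np.savez('/tmp/'+n,**d)
    print(n,-d['t']@d['R'],d['f'],d['R'][2], (d['z_map']>0).mean())
print(get_obs())
E
```

```text
pics
top [ 0.465851   -0.05722775  1.7061263 ] 607.1686832399156 [ 0.04831739  0.01415907 -0.99873167] 0.996064453125
scene [ 0.91810284 -1.03711134  1.07587788] 550.589548068207 [-0.27317356  0.69358106 -0.66657447] 0.9958528645833333
{'clock': 0.1, 'joints': array([ 1.02288888,  0.47772396,  0.02233648,  1.55636011, -0.01149245,
        1.10930016, -0.08308969]), 'qvel': array([-0.00062754, -0.00167279, -0.00156292, -0.00257932,  0.00050341,
       -0.00017529, -0.00082812]), 'tau': array([ 3.98160701e-03, -5.97762680e+01,  1.61330000e+00, -2.81956261e+01,
        1.27834693e-02,  5.00359369e-03, -4.02187493e-05]), 'tcp_pos': array([ 0.28715271, -0.61027866,  0.23041527]), 'orientation': array([-3.06437164e+00, -6.85006151e-01,  7.59943815e-04]), 'contact_force': array([ 0.79691137,  0.28144633, -0.00757959]), 'moment': array([ 0.05314122, -0.02946247, -0.0505604 ]), 'gripper_force': 0.0, 'grip_width': 0.08538489345312586}
```

View pics/top1.png

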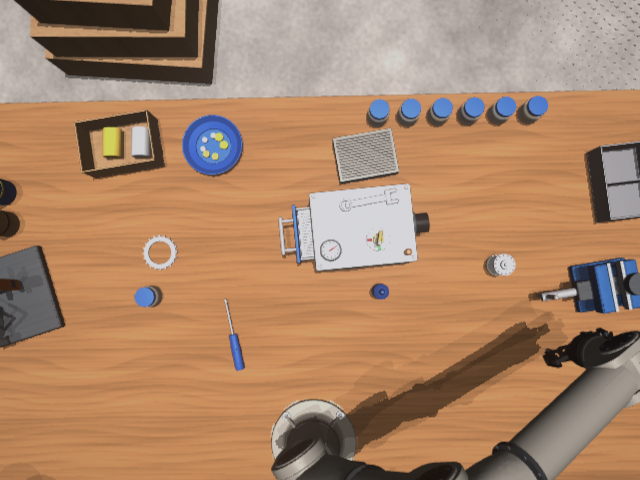

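View pics/scene1.png

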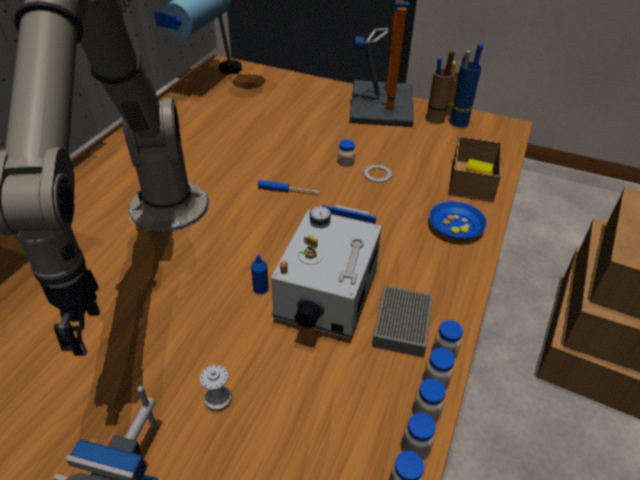

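The top view has the extractor lid at about (310–416, 185–271). The front and handle bar are to the left, near (283, 237). The screw is at about (376, 238), the gauge at (330, 250), the spanner at (370, 200) and the bottle at (381, 291). The scene view has the screw at (310, 242).

Run:
```python
from h import *
d={k:(v if v.shape else v.item()) for k,v in np.load('/tmp/top.npz').items()}
P=cloud(d)
print('bench z',np.median(P[300:340,380:420,2]))
v,u=np.mgrid[0:480,0:640]
m=(abs(P[...,2]-.165)<.006)&(u>300)&(u<425)&(v>175)&(v<280)
r=cv2.minAreaRect(P[m][:,:2].astype(np.float32)); print('lid',r,m.sum(),np.median(P[m][:,2]))
b=cv2.boxPoints(r);print(b)
C=np.array(r[0])
# yaw: x axis near world -y
e=[b[1]-b[0],b[2]-b[1]]; L=max(e,key=np.linalg.norm); L=L/np.linalg.norm(L); L=L if L[1]<0 else -L
Y=np.array([-L[1],L[0]]); print('ax',L,Y,np.arctan2(L[1],L[0]))
def loc(X): return np.stack([(X[...,:2]-C)@L,(X[...,:2]-C)@Y,X[...,2]],-1)
Q=loc(P); 
s=(Q[...,2]>.19)&(Q[...,2]<.24)&(abs(Q[...,0]-.035)<.04)&(abs(Q[...,1]+.035)<.04)
print('screw',s.sum(),Q[s].mean(0),cv2.minAreaRect((Q[s][:,:2]*1000).astype(np.float32)),np.c_[u[s],v[s]].mean(0))
hm=(Q[...,0]<-.14)&(Q[...,0]>-.36)&(abs(Q[...,1])<.1)&(Q[...,2]>.05)
for a in np.arange(-.36,-.12,.01):
    k=hm&(Q[...,0]>=a)&(Q[...,0]<a+.01)
    if k.sum(): print(round(a,3),k.sum(),Q[k][:,1].min().round(3),Q[k][:,1].max().round(3),np.median(Q[k][:,2]).round(3))
k=(Q[...,2]>.165+.005)&(abs(Q[...,0])<.14)&(abs(Q[...,1])<.1)
for nm,x,y in [('gauge',-.088,-.052),('sil',.105,-.075)]:
    g=k&(np.hypot(Q[...,0]-x,Q[...,1]-y)<.04); print(nm,g.sum(),Q[g].mean(0))
w=loc(np.array([0,0,0.]));print('base in ex',w)
cv2.imwrite('pics/c1.png',cv2.resize(d['frame'][170:310,265:445,::-1],None,fx=4.4,fy=4.2,interpolation=cv2.INTER_CUBIC))
```

```text
bench z -8.913426744437812e-05
lid ((0.5816572904586792, -0.13708025217056274), (0.19985255599021912, 0.26082590222358704), 4.370954513549805) 6539 0.1650110541649538
[[ 4.7208238e-01 -1.4662350e-02]
 [ 4.9196088e-01 -2.7472964e-01]
 [ 6.9123220e-01 -2.5949815e-01]
 [ 6.7135370e-01  5.6913495e-04]]
ax [ 0.0762137 -0.9970915] [0.9970915 0.0762137] -1.4945087
screw 68 [ 0.03475027 -0.03492716  0.22069939] ((34.44648361206055, -34.85258483886719), (34.79864501953125, 14.758410453796387), 84.14945220947266) [379.02941176 237.10294118]
-0.22 84 -0.05 0.048 0.127
-0.21 85 -0.048 0.05 0.126
-0.2 23 -0.042 0.041 0.126
-0.19 25 -0.042 0.042 0.126
-0.18 133 -0.075 0.072 0.149
-0.17 233 -0.075 0.073 0.13
-0.16 198 -0.068 0.067 0.132
-0.15 198 -0.067 0.067 0.134
gauge 404 [-0.08726562 -0.05164178  0.19324135]
sil 70 [ 0.0998726  -0.07241064  0.18293041]
base in ex [-0.1810118  -0.56951813  0.        ]
```

View pics/c1.png

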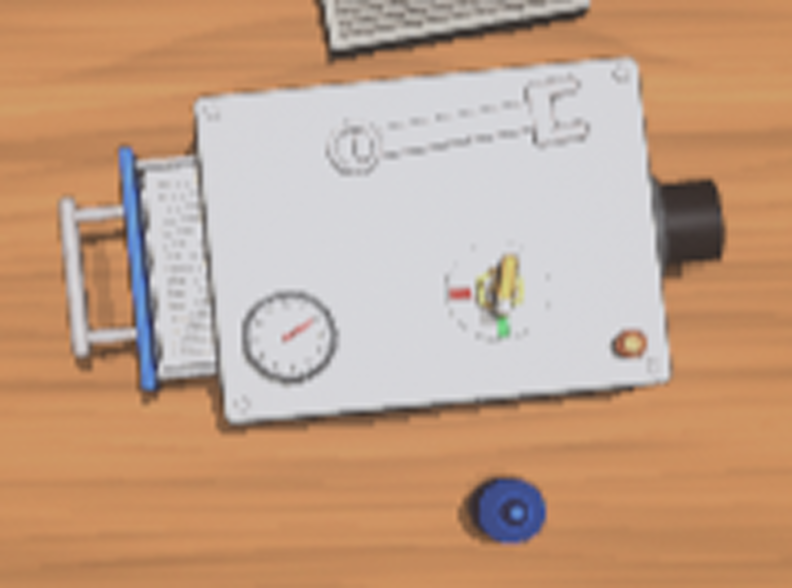

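The lid rectangle measures 200.0 x 260.8 mm at z 0.165, which matches. The crop puts the red mark at (459, 294), the green mark at (503, 328), and the tab lying roughly along the extractor's y. The drawer stands about 37 mm out. Moving now.

drive_tool([
  {"offset":[0.3,-0.2,-0.4],"rotation":[0,0,-0.06],"claw":0},
  {"offset":[0.6,-0.45,-0.8],"rotation":[0,0,-0.12],"claw":0},
  {"offset":[0.9,-0.7,-0.87],"rotation":[0,0,-0.18],"claw":0},
  {"offset":[1,-0.75,-0.87],"rotation":[0,0,-0.24],"claw":0},
  {"offset":[1,-0.75,-0.87],"rotation":[0,0,-0.3],"claw":0},
  {"offset":[1,-0.75,-0.87],"rotation":[0,0,-0.36],"claw":0},
  {"offset":[1,-0.75,-0.87],"rotation":[0,0,-0.42],"claw":0},
  {"offset":[1,-0.75,-0.87],"rotation":[0,0,-0.48],"claw":0},
  {"offset":[1,-0.75,-0.87],"rotation":[0,0,-0.54],"claw":0},
  {"offset":[1,-0.75,-0.87],"rotation":[0,0,-0.605],"claw":0},
  {"offset":[1,-0.75,-0.87],"rotation":[0,0,-0.605],"claw":0},
])

```text
clock: 1.02
tcp_pos: [0.375, -0.4449, 0.3614]
orientation: [-2.126, -2.312, -0.0]
contact_force: [0.7, 0.3, 0.1]
grip_width: -0.0001
gripper_force: 0.0
```

```bash
cat >> h.py <<'E'
from scipy.spatial.transform import Rotation as Ro
C=np.array([0.58166,-0.13708]);L=np.array([0.07621,-0.99709]);Y=np.array([0.99709,0.07621])
def W(x,y,z): return np.r_[C+L*x+Y*y,z]
def EX(X): return np.r_[(X[:2]-C)@L,(X[:2]-C)@Y,X[2]]
def goto(X,yaw=None):
    "fractions to reach world X, with tool y at extractor-relative yaw (rad) from ext +y"
    o=get_obs(); R=Ro.from_rotvec(o['orientation']).as_matrix()
    print('t %.2f ex'%o['clock'],EX(o['tcp_pos']).round(4),'F',o['contact_force'].round(1),'M',o['moment'].round(2),'w %.4f g %.1f'%(o['grip_width'],o['gripper_force']),'j',o['joints'].round(2))
    print('shift',(R.T@(X-o['tcp_pos'])/.15).round(3))
    if yaw is not None:
        y=np.r_[Y,0]; y=Ro.from_rotvec([0,0,yaw]).apply(y); z=np.array([0,0,-1.]); T=np.c_[np.cross(y,z),y,z]
        print('rot',(Ro.from_matrix(R.T@T).as_rotvec()/2).round(4))
E
python3 - <<'E'
from h import *
goto(W(-.03,-.06,.36),0)
E
```

```text
t 1.02 ex [ 0.2912 -0.2295  0.3614] F [0.7 0.3 0.1] M [ 0.01 -0.04 -0.  ] w -0.0001 g 0.0 j [ 0.96  0.24 -0.24  1.6   0.06  1.31  0.79]
shift [2.133 1.146 0.01 ]
rot [-0.0003 -0.0004  0.0036]
```

drive_tool([
  {"offset":[1,0.6,0],"rotation":[0,0,0],"claw":0},
  {"offset":[1,0.6,0],"rotation":[0,0,0],"claw":0},
  {"offset":[1,0.6,0],"rotation":[0,0,0],"claw":0},
  {"offset":[1,0.6,0],"rotation":[0,0,0],"claw":0},
  {"offset":[1,0.6,0],"rotation":[0,0,0],"claw":0},
  {"offset":[1,0.6,0],"rotation":[0,0,0],"claw":0},
])

```text
clock: 1.52
tcp_pos: [0.455, -0.2843, 0.3619]
orientation: [-2.127, -2.311, -0.002]
contact_force: [-1.0, -0.6, -0.1]
grip_width: -0.0002
gripper_force: 0.0
```

drive_tool([
  {"offset":[1,0.5,0],"rotation":[0,0,0],"claw":0},
  {"offset":[1,0.5,0],"rotation":[0,0,0],"claw":0},
  {"offset":[1,0.5,0],"rotation":[0,0,0],"claw":0},
  {"offset":[1,0.5,0],"rotation":[0,0,0],"claw":0},
  {"offset":[1,0.5,0],"rotation":[0,0,0],"claw":0},
  {"offset":[1,0.5,0],"rotation":[0,0,0],"claw":0},
])

```text
clock: 2.02
tcp_pos: [0.5166, -0.1314, 0.3616]
orientation: [-2.13, -2.309, -0.0]
contact_force: [0.3, -0.7, 0.5]
grip_width: 0.0
gripper_force: 0.0
```

Run:
```python
from h import *
goto(W(-.245,0,.36),0)
d=cam('wrist','w1.png')
print('cam',EX(-d['t']@d['R']),d['R'][2]); print(proj(d,[W(.035,-.035,.225),W(-.175,0,.122),W(.013,-.035,.167)]))
```

```text
t 2.02 ex [-0.0107 -0.0645  0.3616] F [ 0.3 -0.7  0.5] M [-0.02  0.05  0.03] w 0.0000 g 0.0 j [ 0.54  0.18 -0.47  1.69  0.08  1.29  0.14]
shift [1.56  0.437 0.012]
rot [-0.0001 -0.0002  0.0022]
cam [-0.07703134 -0.06428647  0.50495477] [ 0.01995882 -0.25958927 -0.96551285]
[[352.40818937 284.06485482]
 [384.62120323  45.59770322]
 [347.68672702 241.77552055]]
```

View pics/w1.png

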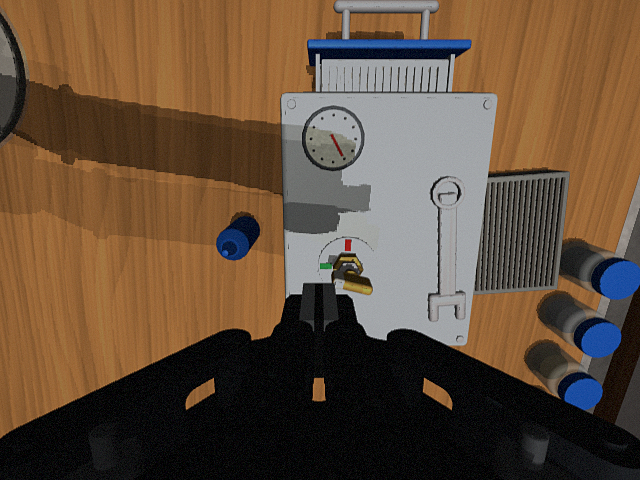

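The wrist view is clear: gold end at (368, 288), white end at about (338, 280), red mark at (348, 244), green mark at (327, 266), so the turn is about 70–75°, plus possible full turns. The handle is out front. Going to the drawer.

drive_tool([
  {"offset":[1,0.437,0],"rotation":[0,0,0],"claw":0},
  {"offset":[1,0.437,0],"rotation":[0,0,0],"claw":0},
  {"offset":[1,0.437,0],"rotation":[0,0,0],"claw":0},
  {"offset":[1,0.437,0],"rotation":[0,0,0],"claw":0},
  {"offset":[1,0.437,0],"rotation":[0,0,0],"claw":0},
])

```text
clock: 2.48
tcp_pos: [0.5705, 0.0282, 0.3616]
orientation: [-2.123, -2.312, -0.005]
contact_force: [-0.9, 0.6, -0.5]
grip_width: 0.0002
gripper_force: 0.0
```

drive_tool([
  {"offset":[0.28,0,0],"rotation":[0,0,0],"claw":0},
  {"offset":[0.56,0,0],"rotation":[0,0,0],"claw":0},
  {"offset":[0.6,0,0.2],"rotation":[0,0,0],"claw":0},
  {"offset":[0.6,0,0.4],"rotation":[0,0,0],"claw":0},
  {"offset":[0.6,0,0.65],"rotation":[0,0,0],"claw":0},
  {"offset":[0.6,0,0.9],"rotation":[0,0,0],"claw":0},
  {"offset":[0.6,0,0.9],"rotation":[0,0,0],"claw":0},
  {"offset":[0.6,0,0.9],"rotation":[0,0,0],"claw":0},
])

```text
clock: 3.15
tcp_pos: [0.5619, 0.1085, 0.2255]
orientation: [-2.135, -2.302, 0.007]
contact_force: [-0.1, 0.2, 1.1]
grip_width: -0.0002
gripper_force: 0.0
```

Run:
```python
from h import *
goto(W(-.245,0,.107),0)
```

```text
t 3.15 ex [-0.2463 -0.001   0.2255] F [-0.1  0.2  1.1] M [ 0.01 -0.03 -0.01] w -0.0002 g 0.0 j [ 0.16  0.38 -0.58  1.78  0.23  1.06 -0.43]
shift [-0.008  0.01   0.79 ]
rot [-0.0022  0.0007 -0.0006]
```

drive_tool([
  {"offset":[0,0,0.25],"rotation":[0,0,0],"claw":0},
  {"offset":[0,0,0.5],"rotation":[0,0,0],"claw":0},
  {"offset":[0,0,0.7],"rotation":[0,0,0],"claw":0},
  {"offset":[0,0,0.79],"rotation":[0,0,0],"claw":0},
  {"offset":[0,0,0.79],"rotation":[0,0,0],"claw":0},
  {"offset":[0,0,0.79],"rotation":[0,0,0],"claw":0},
])

```text
clock: 3.65
tcp_pos: [0.5641, 0.1113, 0.1103]
orientation: [2.132, 2.305, 0.003]
contact_force: [-0.0, -0.2, 0.9]
grip_width: 0.0001
gripper_force: 0.0
```

drive_tool([
  {"offset":[-0.05,0,0],"rotation":[0,0,0],"claw":0},
  {"offset":[-0.1,0,0],"rotation":[0,0,0],"claw":0},
  {"offset":[-0.14,0,0],"rotation":[0,0,0],"claw":0},
  {"offset":[-0.18,0,0],"rotation":[0,0,0],"claw":0},
  {"offset":[-0.22,0,0],"rotation":[0,0,0],"claw":0},
  {"offset":[-0.25,0,0],"rotation":[0,0,0],"claw":0},
  {"offset":[-0.27,0,0],"rotation":[0,0,0],"claw":0},
  {"offset":[-0.29,0,0],"rotation":[0,0,0],"claw":0},
  {"offset":[-0.29,0,0],"rotation":[0,0,0],"claw":0},
])

```text
clock: 4.4
tcp_pos: [0.5658, 0.0671, 0.1081]
orientation: [2.133, 2.307, -0.001]
contact_force: [0.0, 0.9, -0.4]
grip_width: 0.0001
gripper_force: 0.0
```

Run:
```python
from h import *
goto(W(-.1915,0,.107),0)
```

```text
t 4.40 ex [-0.2048 -0.0003  0.1081] F [ 0.   0.9 -0.4] M [0.01 0.02 0.01] w 0.0001 g 0.0 j [ 0.18  0.51 -0.53  1.89  0.34  0.83 -0.44]
shift [-0.088  0.002  0.008]
rot [-0.0003  0.0003  0.001 ]
```

drive_tool([
  {"offset":[-0.015,0,0],"rotation":[0,0,0],"claw":0},
  {"offset":[-0.03,0,0],"rotation":[0,0,0],"claw":0},
  {"offset":[-0.045,0,0],"rotation":[0,0,0],"claw":0},
  {"offset":[-0.06,0,0],"rotation":[0,0,0],"claw":0},
  {"offset":[-0.06,0,0],"rotation":[0,0,0],"claw":0},
])

```text
clock: 4.82
tcp_pos: [0.5663, 0.0592, 0.1082]
orientation: [-2.132, -2.307, 0.0]
contact_force: [-0.2, 1.4, -0.6]
grip_width: -0.0002
gripper_force: 0.9
```

drive_tool([
  {"offset":[-0.01,0,0],"rotation":[0,0,0],"claw":0},
  {"offset":[-0.02,0,0],"rotation":[0,0,0],"claw":0},
  {"offset":[-0.03,0,0],"rotation":[0,0,0],"claw":0},
  {"offset":[-0.03,0,0],"rotation":[0,0,0],"claw":0},
])

```text
clock: 5.15
tcp_pos: [0.5664, 0.0583, 0.1083]
orientation: [-2.127, -2.308, -0.005]
contact_force: [-2.0, 9.8, -2.5]
grip_width: 0.0002
gripper_force: 4.8
```

Run:
```python
from h import *
goto(W(-.1915,0,.107),0)
```

```text
t 5.15 ex [-0.196  -0.0003  0.1083] F [-2.   9.8 -2.5] M [2.08 0.27 0.02] w 0.0002 g 4.8 j [ 0.2   0.51 -0.53  1.89  0.33  0.83 -0.42]
shift [-0.03   0.002  0.008]
rot [ 0.0001 -0.0022  0.0027]
```

drive_tool([
  {"offset":[-0.01,0,0],"rotation":[0,0,0],"claw":0},
  {"offset":[-0.02,0,0],"rotation":[0,0,0],"claw":0},
  {"offset":[-0.02,0,0],"rotation":[0,0,0],"claw":0},
])

```text
clock: 5.4
tcp_pos: [0.5666, 0.0563, 0.1083]
orientation: [-2.125, -2.309, -0.006]
contact_force: [-1.8, 9.6, -2.3]
grip_width: 0.0003
gripper_force: 5.0
```

drive_tool([
  {"offset":[-0.01,0,0],"rotation":[0,0,0],"claw":0},
  {"offset":[-0.02,0,0],"rotation":[0,0,0],"claw":0},
  {"offset":[-0.03,0,0],"rotation":[0,0,0],"claw":0},
  {"offset":[-0.03,0,0],"rotation":[0,0,0],"claw":0},
])

```text
clock: 5.73
tcp_pos: [0.567, 0.0506, 0.1083]
orientation: [-2.127, -2.308, -0.005]
contact_force: [-1.3, 9.2, -1.3]
grip_width: 0.0
gripper_force: 5.0
```

Run:
```python
from h import *
goto(W(-.1915,0,.107),0)
d=cam('top'); P=cloud(d); Q=np.stack([(P[...,:2]-C)@L,(P[...,:2]-C)@Y,P[...,2]],-1)
k=(Q[...,0]<-.12)&(Q[...,0]>-.3)&(abs(Q[...,1])<.08)&(Q[...,2]>.1)&(Q[...,2]<.155)
h,s,v=cv2.split(cv2.cvtColor(d['frame'],cv2.COLOR_RGB2HSV)); b=k&(h>100)&(h<130)&(s>120)
print('blue front',b.sum(),Q[b][:,0].min(),np.median(Q[b][:,0]),Q[b][:,0].max())
k&=(abs(Q[...,1])>.022)&(abs(Q[...,1])<.05)&(Q[...,0]<-.16)&(Q[...,2]>.115)
print('bar',k.sum(),np.median(Q[k],0),Q[k].min(0))
```

```text
t 5.73 ex [-0.1882 -0.0003  0.1083] F [-1.3  9.2 -1.3] M [ 2.09  0.34 -0.04] w 0.0000 g 5.0 j [ 0.22  0.51 -0.53  1.89  0.33  0.83 -0.41]
shift [0.022 0.002 0.009]
rot [ 0.0001 -0.0021  0.0026]
blue front 75 -0.13815052401892153 -0.13518024317020713 -0.13191175923692033
  return _methods._mean(a, axis=axis, dtype=dtype,
  ret = um.true_divide(
Traceback (most recent call last):
ValueError: zero-size array to reduction operation minimum which has no identity
```

drive_tool([
  {"offset":[-0.02,0,0],"rotation":[0,0,0],"claw":0},
  {"offset":[-0.035,0,0],"rotation":[0,0,0],"claw":0},
  {"offset":[-0.035,0,0],"rotation":[0,0,0],"claw":0},
])

```text
clock: 6.03
tcp_pos: [0.5671, 0.0503, 0.1084]
orientation: [-2.12, -2.309, -0.012]
contact_force: [-2.0, 20.7, -3.4]
grip_width: 0.0002
gripper_force: 10.3
```

drive_tool([
  {"offset":[0.1,0,0],"rotation":[0,0,0],"claw":0},
  {"offset":[0.3,0,0],"rotation":[0,0,0],"claw":0},
  {"offset":[0.4,0,-0.2],"rotation":[0,0,0],"claw":0},
  {"offset":[0.4,0,-0.45],"rotation":[0,0,0],"claw":0},
  {"offset":[0.4,0,-0.7],"rotation":[0,0,0],"claw":0},
  {"offset":[0.4,0,-1],"rotation":[0,0,0],"claw":0},
  {"offset":[0.4,0,-1],"rotation":[0,0,0],"claw":0},
])

```text
clock: 6.62
tcp_pos: [0.5671, 0.1025, 0.2664]
orientation: [2.127, 2.301, 0.014]
contact_force: [1.1, 1.6, 1.6]
grip_width: 0.0002
gripper_force: 0.0
```

Run:
```python
from h import *
goto(W(.035,-.035,.3),np.radians(73))
d=cam('top'); P=cloud(d); Q=np.stack([(P[...,:2]-C)@L,(P[...,:2]-C)@Y,P[...,2]],-1)
k=(Q[...,0]<-.14)&(Q[...,0]>-.2)&(abs(Q[...,1])<.05)&(Q[...,2]>.11)&(Q[...,2]<.14)
print('bar',k.sum(),np.percentile(Q[k][:,0],[5,50,95]))
```

```text
t 6.62 ex [-0.24    0.0037  0.2664] F [1.1 1.6 1.6] M [ 0.08 -0.08  0.01] w 0.0002 g 0.0 j [ 0.19  0.34 -0.6   1.73  0.21  1.12 -0.4 ]
shift [-1.832 -0.259 -0.228]
rot [ 0.0054  0.0037 -0.636 ]
bar 224 [-0.17877994 -0.17171498 -0.14531231]
```

The push reached 20.7 N with no further motion, and the bar is at x ≈ -175 mm, so the drawer is home. Next, a closer look at the screw.

drive_tool([
  {"offset":[-0.25,-0.05,-0.15],"rotation":[0,0,0],"claw":0},
  {"offset":[-0.5,-0.12,-0.3],"rotation":[0,0,0],"claw":0},
  {"offset":[-0.75,-0.2,-0.3],"rotation":[0,0,0],"claw":0},
  {"offset":[-1,-0.26,-0.3],"rotation":[0,0,0],"claw":0},
  {"offset":[-1,-0.26,-0.3],"rotation":[0,0,0],"claw":0},
])

```text
clock: 7.08
tcp_pos: [0.5343, -0.0624, 0.3022]
orientation: [2.146, 2.291, -0.01]
contact_force: [0.5, -1.0, -1.2]
grip_width: -0.0001
gripper_force: 0.0
```

drive_tool([
  {"offset":[-0.2,0,0],"rotation":[0,0,0],"claw":1},
  {"offset":[-0.3,0,0],"rotation":[0,0,0],"claw":1},
  {"offset":[-0.3,0,0],"rotation":[0,0,0],"claw":1},
  {"offset":[-0.3,0,0],"rotation":[0,0,0],"claw":1},
  {"offset":[-0.3,0,0],"rotation":[0,0,0],"claw":1},
  {"offset":[-0.3,0,0],"rotation":[0,0,0],"claw":1},
])

```text
clock: 7.58
tcp_pos: [0.5396, -0.0945, 0.3029]
orientation: [-2.13, -2.309, 0.0]
contact_force: [-0.3, -0.1, 0.5]
grip_width: 0.0723
gripper_force: 0.0
```

Run:
```python
from h import *
goto(W(.035,-.035,.3),np.radians(73))
d=cam('wrist'); P=cloud(d); Q=np.stack([(P[...,:2]-C)@L,(P[...,:2]-C)@Y,P[...,2]],-1)
s=(Q[...,2]>.2)&(Q[...,2]<.24)&(abs(Q[...,0]-.035)<.03)&(abs(Q[...,1]+.035)<.03)
t=s&(Q[...,2]>.22)
for m in (s,t):
  print(m.sum(),Q[m].mean(0).round(4),Q[m][:,2].max(),cv2.minAreaRect((Q[m][:,:2]*1000).astype(np.float32)),cv2.fitLine((Q[m][:,:2]*1000).astype(np.float32),cv2.DIST_L2,0,.01,.01).ravel())
p=proj(d,[W(.035,-.035,.225)])[0].astype(int); print(p)
x,y=np.clip(p-[75,60],0,[490,360]); cv2.imwrite('pics/c2.png',cv2.resize(d['frame'][y:y+120,x:x+150,::-1],None,fx=5,fy=5,interpolation=cv2.INTER_CUBIC))
```

```text
t 7.58 ex [-0.0456 -0.0387  0.3029] F [-0.3 -0.1  0.5] M [-0.04  0.    0.01] w 0.0723 g 0.0 j [ 0.5   0.25 -0.52  1.74  0.13  1.18  0.02]
shift [-0.538  0.022  0.019]
rot [-1.000e-04 -3.000e-04 -6.348e-01]
1289 [ 0.0342 -0.0349  0.2176] 0.22723296306645466 ((35.50596237182617, -34.634124755859375), (35.72762680053711, 11.854771614074707), 75.69026947021484) [  0.23528191   0.97192717  34.189663   -34.93365   ]
653 [ 0.0356 -0.035   0.2244] 0.22723296306645466 ((36.710731506347656, -34.89772415161133), (35.6429328918457, 9.389691352844238), 75.69026947021484) [  0.241995    0.9702775  35.59009   -35.041958 ]
[322 359]
```

View pics/c2.png

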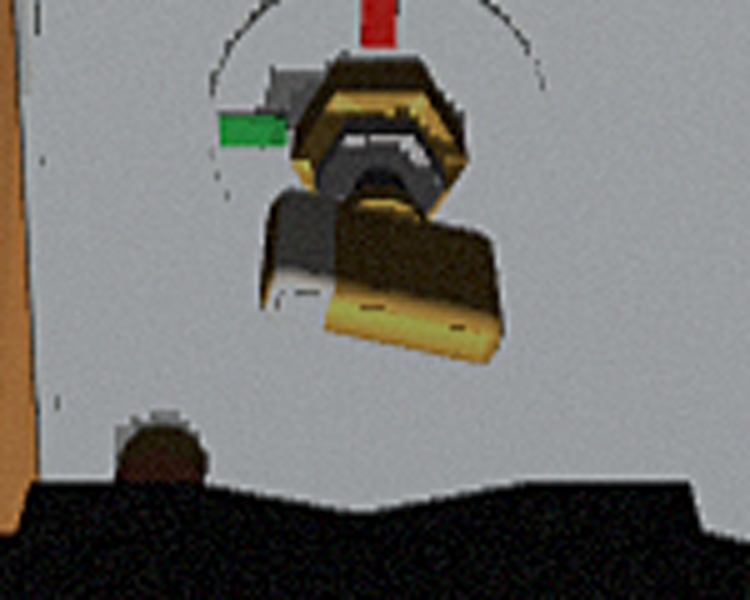

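White end at about (300, 290) in the crop, near the green mark (252, 129); red mark at (378, 22). The tab angle is 75.7° (mod 360°) and the axis is at (35.5, -35) mm. Aligning over it.

drive_tool([
  {"offset":[-0.1,0.02,0],"rotation":[0,0,-0.06],"claw":0.6},
  {"offset":[-0.2,0.02,0],"rotation":[0,0,-0.12],"claw":0.6},
  {"offset":[-0.3,0.02,0],"rotation":[0,0,-0.18],"claw":0.6},
  {"offset":[-0.4,0.02,0],"rotation":[0,0,-0.24],"claw":0.6},
  {"offset":[-0.54,0.02,0],"rotation":[0,0,-0.3],"claw":0.6},
  {"offset":[-0.54,0.02,0],"rotation":[0,0,-0.36],"claw":0.6},
  {"offset":[-0.54,0.02,0],"rotation":[0,0,-0.42],"claw":0.6},
  {"offset":[-0.54,0.02,0],"rotation":[0,0,-0.48],"claw":0.6},
  {"offset":[-0.54,0.02,0],"rotation":[0,0,-0.54],"claw":0.6},
  {"offset":[-0.54,0.02,0],"rotation":[0,0,-0.6],"claw":0.6},
  {"offset":[-0.54,0.02,0],"rotation":[0,0,-0.66],"claw":0.6},
  {"offset":[-0.54,0.02,0],"rotation":[0,0,-0.66],"claw":0.6},
  {"offset":[-0.54,0.02,0],"rotation":[0,0,-0.66],"claw":0.6},
])

```text
clock: 8.72
tcp_pos: [0.5492, -0.1757, 0.3033]
orientation: [-0.274, -3.13, -0.0]
contact_force: [-0.3, -0.7, -0.4]
grip_width: 0.0512
gripper_force: 0.0
```

Run:
```python
from h import *
goto(W(.0353,-.035,.195),np.radians(75.7))
```

```text
t 8.72 ex [ 0.036  -0.0353  0.3033] F [-0.3 -0.7 -0.4] M [-0.03 -0.03 -0.02] w 0.0512 g 0.0 j [ 0.75  0.33 -0.69  1.67  0.22  1.22  1.4 ]
shift [-0.001  0.005  0.722]
rot [ 0.0001 -0.     -0.0005]
```

drive_tool([
  {"offset":[0,0,0.2],"rotation":[0,0,0],"claw":0.6},
  {"offset":[0,0,0.4],"rotation":[0,0,0],"claw":0.6},
  {"offset":[0,0,0.55],"rotation":[0,0,0],"claw":0.6},
  {"offset":[0,0,0.65],"rotation":[0,0,0],"claw":0.6},
  {"offset":[0,0,0.72],"rotation":[0,0,0],"claw":0.6},
  {"offset":[0,0,0.72],"rotation":[0,0,0],"claw":0.6},
  {"offset":[0,0,0.72],"rotation":[0,0,0],"claw":0.6},
])

```text
clock: 9.3
tcp_pos: [0.5493, -0.176, 0.1955]
orientation: [-0.271, -3.13, -0.0]
contact_force: [0.3, 0.4, 0.9]
grip_width: 0.0514
gripper_force: 0.0
```

drive_tool([
  {"offset":[0,0,0],"rotation":[0,0,0],"claw":0.3},
  {"offset":[0,0,0],"rotation":[0,0,0],"claw":0.2},
  {"offset":[0,0,0],"rotation":[0,0,0],"claw":0.1},
  {"offset":[0,0,0],"rotation":[0,0,0],"claw":0},
  {"offset":[0,0,0],"rotation":[0,0,0],"claw":0},
  {"offset":[0,0,0],"rotation":[0,0,0],"claw":0},
  {"offset":[0,0,0],"rotation":[0,0,0],"claw":0},
], force=60)

```text
clock: 9.88
tcp_pos: [0.5495, -0.1776, 0.1965]
orientation: [0.271, 3.128, -0.003]
contact_force: [-1.6, -3.5, 6.9]
grip_width: 0.0084
gripper_force: 61.1
```

Run:
```python
from h import *
goto(W(.0353,-.035,.195),np.radians(75.7))
```

```text
t 9.88 ex [ 0.038  -0.0352  0.1965] F [-1.6 -3.5  6.9] M [-0.54  0.36  0.03] w 0.0084 g 61.1 j [ 0.72  0.43 -0.66  1.8   0.31  1.02  1.33]
shift [0.003 0.017 0.01 ]
rot [-0.0008  0.0008  0.0001]
```

drive_tool([
  {"offset":[0,-0.012,-0.006],"rotation":[0,0,0],"claw":0},
  {"offset":[0,-0.012,-0.006],"rotation":[0,0,0.05],"claw":0},
  {"offset":[0,-0.012,-0.006],"rotation":[0,0,0.1],"claw":0},
  {"offset":[0,-0.012,-0.006],"rotation":[0,0,0.15],"claw":0},
  {"offset":[0,-0.012,-0.006],"rotation":[0,0,0.2],"claw":0},
  {"offset":[0,-0.012,-0.006],"rotation":[0,0,0.25],"claw":0},
  {"offset":[0,-0.012,-0.006],"rotation":[0,0,0.3],"claw":0},
  {"offset":[0,-0.012,-0.006],"rotation":[0,0,0.35],"claw":0},
  {"offset":[0,-0.012,-0.006],"rotation":[0,0,0.4],"claw":0},
  {"offset":[0,-0.012,-0.006],"rotation":[0,0,0.45],"claw":0},
  {"offset":[0,-0.012,-0.006],"rotation":[0,0,0.5],"claw":0},
  {"offset":[0,-0.012,-0.006],"rotation":[0,0,0.55],"claw":0},
  {"offset":[0,-0.012,-0.006],"rotation":[0,0,0.55],"claw":0},
  {"offset":[0,-0.012,-0.006],"rotation":[0,0,0.55],"claw":0},
])

```text
clock: 11.05
tcp_pos: [0.5496, -0.1776, 0.1965]
orientation: [1.861, 2.53, 0.002]
contact_force: [2.5, 0.9, -0.4]
grip_width: 0.0083
gripper_force: 60.2
```

Run:
```python
from h import *
goto(W(.0353,-.035,.195),0)
```

```text
t 11.05 ex [ 0.038  -0.0351  0.1965] F [ 2.5  0.9 -0.4] M [ 0.08 -0.62 -0.05] w 0.0083 g 60.2 j [ 0.55  0.39 -0.43  1.81  0.19  0.99  0.34]
shift [0.017 0.005 0.01 ]
rot [8.00e-04 1.00e-04 1.13e-01]
```

drive_tool([
  {"offset":[0,0,0],"rotation":[0,0,0.02],"claw":0},
  {"offset":[0,0,0],"rotation":[0,0,0.04],"claw":0},
  {"offset":[0,0,0],"rotation":[0,0,0.06],"claw":0},
  {"offset":[0,0,0],"rotation":[0,0,0.08],"claw":0},
  {"offset":[0,0,0],"rotation":[0,0,0.08],"claw":0},
])

```text
clock: 11.47
tcp_pos: [0.5496, -0.1776, 0.1965]
orientation: [2.059, 2.371, 0.002]
contact_force: [3.5, 1.5, 0.1]
grip_width: 0.008
gripper_force: 60.2
```

drive_tool([
  {"offset":[0,0,0],"rotation":[0,0,0.02],"claw":0},
  {"offset":[0,0,0],"rotation":[0,0,0.04],"claw":0},
  {"offset":[0,0,0],"rotation":[0,0,0.05],"claw":0},
  {"offset":[0,0,0],"rotation":[0,0,0.06],"claw":0},
  {"offset":[0,0,0],"rotation":[0,0,0.06],"claw":0},
])

```text
clock: 11.88
tcp_pos: [0.5495, -0.1777, 0.1966]
orientation: [2.195, 2.245, 0.001]
contact_force: [4.2, 0.9, 2.2]
grip_width: 0.0078
gripper_force: 76.9
```

Run:
```python
from h import *
goto(W(.0353,-.035,.195),0)
```

```text
t 11.88 ex [ 0.038  -0.0351  0.1966] F [4.2 0.9 2.2] M [ 0.06 -0.84  1.4 ] w 0.0078 g 76.9 j [ 0.5   0.38 -0.38  1.81  0.16  0.98  0.08]
shift [ 0.018 -0.     0.011]
rot [ 0.0007  0.0003 -0.0268]
```

It's seated: Mz rose to 1.4 N m at a tool angle of about -3°. Backing off a quarter turn.

drive_tool([
  {"offset":[0,0,0],"rotation":[0,0,-0.05],"claw":0},
  {"offset":[0,0,0],"rotation":[0,0,-0.1],"claw":0},
  {"offset":[0,0,0],"rotation":[0,0,-0.16],"claw":0},
  {"offset":[0,0,0],"rotation":[0,0,-0.22],"claw":0},
  {"offset":[0,0,0],"rotation":[0,0,-0.28],"claw":0},
  {"offset":[0,0,0],"rotation":[0,0,-0.34],"claw":0},
  {"offset":[0,0,0],"rotation":[0,0,-0.4],"claw":0},
  {"offset":[0,0,0],"rotation":[0,0,-0.46],"claw":0},
  {"offset":[0,0,0],"rotation":[0,0,-0.52],"claw":0},
  {"offset":[0,0,0],"rotation":[0,0,-0.58],"claw":0},
  {"offset":[0,0,0],"rotation":[0,0,-0.64],"claw":0},
  {"offset":[0,0,0],"rotation":[0,0,-0.7],"claw":0},
  {"offset":[0,0,0],"rotation":[0,0,-0.75],"claw":0},
  {"offset":[0,0,0],"rotation":[0,0,-0.79],"claw":0},
  {"offset":[0,0,0],"rotation":[0,0,-0.812],"claw":0},
  {"offset":[0,0,0],"rotation":[0,0,-0.812],"claw":0},
  {"offset":[0,0,0],"rotation":[0,0,-0.812],"claw":0},
])

```text
clock: 13.3
tcp_pos: [0.5494, -0.1778, 0.1965]
orientation: [-0.111, 3.138, 0.001]
contact_force: [5.2, 2.1, 2.6]
grip_width: 0.0079
gripper_force: 60.5
```

Run:
```python
from h import *
goto(W(.037,-.035,.195),np.pi/2)
for n in ['wrist','scene','top']:
    d=cam(n); np.savez('/tmp/'+n+'2',**d)
    p=proj(d,[W(.037,-.035,.212)])[0].astype(int)
    P=cloud(d);Q=np.stack([(P[...,:2]-C)@L,(P[...,:2]-C)@Y,P[...,2]],-1)
    h,s,v=cv2.split(cv2.cvtColor(d['frame'],cv2.COLOR_RGB2HSV))
    m=(Q[...,2]>.198)&(Q[...,2]<.23)&(np.hypot(Q[...,0]-.036,Q[...,1]+.035)<.025)&(((h>15)&(h<35)&(s>80))|((s<40)&(v>100)))
    print(n,p,m.sum(),cv2.minAreaRect((Q[m][:,:2]*1000).astype(np.float32)) if m.sum()>3 else '',)
    if n=='wrist':
        x,y=np.clip(p-[75,60],0,[490,360]); cv2.imwrite('pics/c3.png',cv2.resize(d['frame'][y:y+120,x:x+150,::-1],None,fx=5,fy=5,interpolation=cv2.INTER_CUBIC))
```

```text
t 13.30 ex [ 0.0381 -0.0353  0.1965] F [5.2 2.1 2.6] M [ 0.57 -0.92  0.02] w 0.0079 g 60.5 j [ 0.75  0.44 -0.71  1.79  0.33  1.03  1.56]
shift [-0.002  0.007  0.01 ]
rot [ 0.0004  0.0007 -0.0028]
wrist [319 318] 1679 ((39.732948303222656, -37.18863296508789), (31.440536499023438, 29.892553329467773), 55.25321960449219)
scene [310 240] 35 ((40.35319900512695, -20.965707778930664), (8.744902610778809, 7.2109761238098145), 20.733476638793945)
top [379 237] 0
```

View pics/c3.png

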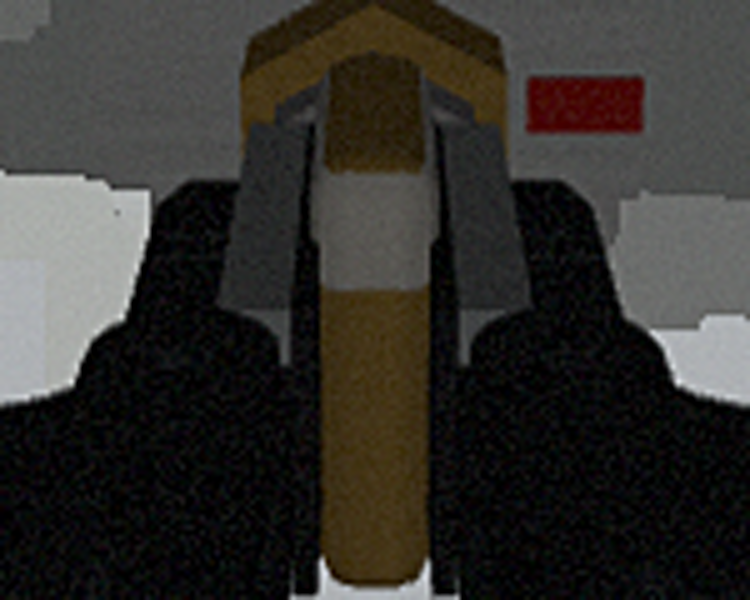

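The crop shows the tab's top from (375, 170) to (375, 585), with the white end at the green-mark (-y) side. Its edges at columns 320 and 428 are parallel to the fingers. I'll measure the angle from those edges.

Run:
```python
from h import *
d={k:(v if v.shape else v.item()) for k,v in np.load('/tmp/wrist2.npz').items()}
x0,y0=319-75,318-60
f=d['frame'].astype(int)
mid=[]
for r in list(range(y0+60,y0+114)):
    row=f[r]; b=(row[:,0]-row[:,2]>20); c=[x for x in range(x0+55,x0+95) if b[x]]
    if len(c)>10: mid.append((r,min(c)-.0,max(c)))
mid=np.array(mid);print(len(mid),mid[[0,len(mid)//2,-1]])
for a in (mid[:,1],mid[:,2],mid[:,1:].mean(1)):
    p=np.polyfit(mid[:,0],a,1); A=EX(ray(d,np.polyval(p,y0+60),y0+60,.225));B=EX(ray(d,np.polyval(p,y0+112),y0+112,.225))
    print(A.round(4),B.round(4),np.degrees(np.arctan2(-(A-B)[1],-(A-B)[0])))
# marks: red & green positions, lid frame check
P=cloud(d);h,s,v=cv2.split(cv2.cvtColor(d['frame'],cv2.COLOR_RGB2HSV))
for n in ('wrist2','top','top2'):
    e={k:(w if w.shape else w.item()) for k,w in np.load('/tmp/%s.npz'%n).items()}
    P=cloud(e);Q=np.stack([(P[...,:2]-C)@L,(P[...,:2]-C)@Y,P[...,2]],-1);h,s,v=cv2.split(cv2.cvtColor(e['frame'],cv2.COLOR_RGB2HSV))
    nr=(np.hypot(Q[...,0]-.036,Q[...,1]+.035)<.035)&(abs(Q[...,2]-.167)<.004)&(s>120)
    for c,m in (('red',nr&((h<8)|(h>172))),('grn',nr&(h>45)&(h<85))): print(n,c,m.sum(),Q[m].mean(0).round(4) if m.any() else '')
```

```text
54 [[318. 308. 329.]
 [345. 308. 329.]
 [371. 310. 327.]]
[ 0.0414 -0.0418  0.225 ] [ 0.0415 -0.0203  0.225 ] 89.79865301044718
[ 0.0337 -0.0418  0.225 ] [ 0.0339 -0.0202  0.225 ] 89.42384357071066
[ 0.0375 -0.0418  0.225 ] [ 0.0377 -0.0202  0.225 ] 89.61125472342775
wrist2 red 248 [ 0.0156 -0.0349  0.1683]
wrist2 grn 249 [ 0.0376 -0.057   0.1685]
top red 4 [ 0.0145 -0.036   0.1678]
top grn 0 
top2 red 0 
top2 grn 0
```

The tab is at 89.6° and the green mark lies straight off the white end. I'll add a 0.4° nudge and grip more firmly.

drive_tool([
  {"offset":[0,0,0],"rotation":[0,0,-0.003],"claw":0},
  {"offset":[0,0,0],"rotation":[0,0,-0.003],"claw":0},
  {"offset":[0,0,0],"rotation":[0,0,-0.003],"claw":0},
  {"offset":[0,0,0],"rotation":[0,0,-0.003],"claw":0},
  {"offset":[0,0,0],"rotation":[0,0,-0.003],"claw":0},
  {"offset":[0,0,0],"rotation":[0,0,-0.003],"claw":0},
], force=90)

```text
clock: 13.95
tcp_pos: [0.5494, -0.1778, 0.1966]
orientation: [-0.122, 3.138, 0.0]
contact_force: [4.9, 2.0, 2.3]
grip_width: 0.0073
gripper_force: 89.4
```

Run:
```python
from h import *
from bench import hand_in
goto(W(.038,-.035,.196),np.pi/2)
d=cam('top'); P=cloud(d); Q=np.stack([(P[...,:2]-C)@L,(P[...,:2]-C)@Y,P[...,2]],-1)
k=(Q[...,0]<-.16)&(Q[...,0]>-.26)&(abs(Q[...,1])<.05)&(Q[...,2]>.11)&(Q[...,2]<.14)
print('bar',k.sum(),np.percentile(Q[k][:,0],[1,50,99]) if k.any() else '')
o=get_obs()
if o['gripper_force']>70: print(hand_in())
```

```text
t 13.95 ex [ 0.0381 -0.0353  0.1966] F [4.9 2.  2.3] M [ 0.56 -1.06 -0.02] w 0.0073 g 89.4 j [ 0.75  0.44 -0.71  1.79  0.33  1.03  1.56]
shift [-0.002  0.001  0.004]
rot [0.0001 0.0006 0.0007]
bar 178 [-0.17961537 -0.1733498  -0.1606336 ]
the job is handed in; nothing more can be done
None
```

The drawer is clicked fully home, and the bleed screw was seated and backed off a quarter turn (within about 1°); I handed in at 14 s with the gripper still holding it at about 89 N.

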